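Stamp the unmarked culture dish

TASK

One of the three Petri dishes still has an empty box on its label. Take the hand stamp from its white rest and stamp that box: stamp square to the box and centred in it, press down slowly until the rubber bears evenly on the label, firmly enough to print but gently enough for the thin lid, hold the pressure steady for a good second and lift straight off without sliding the stamp or shifting the dish. Then put the stamp back fully home in its rest and let go; leave the other dishes and everything else as they are.

Things in the scene. Friction and masses are not known exactly. Their poses are not given: they have to be found in the camera images.
- grip (a point): Centre of the stamp's flat-sided blue grip, where it is held: 44 (x) by 26 (y) by 38 (z) mm, so the fingers close along its y axis. A spring-loaded pre-inked hand stamp, 79 mm tall, about 0.11 kg. This point lies 59 mm above the stamp's foot while the spring is out. z is the stamp's axis, up; the print looks the same after a half turn.
- stamp_foot (a point): Centre of the underside of the stamp's grey skirt (an open frame 50 (x) by 36 (y) mm, 15.5 mm high), the part the stamp stands on. Axes as the grip. The skirt touches first; the grip then slides down on it against a spring (2 N at first, 0.3 N more per mm), until the rubber die, hidden inside on the stamp's axis, 34 (x) by 20 (y) mm, meets the label.
- stamp_head: Moving part of the stamp: blue grip, 50 x 36 x 13 mm shoulder, and the die, whose depth is set by a screw: it meets the label after 2 to 10 mm, differing each time and not to be seen, only felt (then 14 N more per mm). It prints evenly with 6 N or more on the rubber for a second; over 11 N on the rubber cracks the lid; over 50 mm/s while pressed smears. Origin on the axis, 59 mm below the grip's centre.
- dish_blank: The Petri dish to be stamped: loose, closed, clear, with cream agar, 92 mm diameter, 15 mm high, about 45 g, origin at the centre of its underside. It is the one whose label shows only an empty blue-lined box.
- label (a point): Centre of the white label on the flat top of that dish's lid, 15 mm above the bench, x along the label's long side. Label 60 by 36 mm; its printed box is 44 (x) by 30 (y) mm, so the die fits in it with 5 mm to spare all round when the stamp's x axis lies along the label's (either way round).
- rest_floor (a point): Centre of the recess floor of the white stamp rest, 3 mm above the bench. The rest is fixed, 70 (x) by 56 (y) mm; its recess is 53 (x) by 39 (y) mm and 6 mm deep (rim 9 mm above the bench); the stamp's skirt stands in it with 1.5 mm to spare all round, x along x (either way round). The stamp starts there.
- dish_a: A dish of the same kind, already stamped (red print in the box). Origin at the centre of its underside.
- dish_b: Another dish already stamped (red print in the box). Origin at the centre of its underside.
- bottle: Clear media bottle with blue cap, 62 mm diameter, 120 mm tall; origin at the centre of its underside.
- flask: Conical flask with amber medium and red cap, 90 mm wide at the foot, 136 mm tall; origin at the centre of its underside.
- spray: Green spray bottle, 72 mm diameter, 186 mm tall; origin at the centre of its underside.
- pen: White marker pen with black cap, 133 mm long, lying along its x; origin at its underside.
- tipbox: Pipette-tip box with teal lid, 87 by 122 by 64 mm; origin at the centre of its underside.
There are look-alikes about, which are no part of the job. Of the things like the part that bears grip, leave any that is orange or red; of the rest the larger one is meant.

How it is judged:
On the way, in this order (a step that is already met when the one before it is completed fails the run):
1. the stamp is lifted out of its rest (z of stamp_foot in the frame of rest_floor above 0.015 m), for 0.1 s.
2. the rubber bears on the label with 6 to 11 N for 0.8 s, centred on the box within 4 mm, square to it and flat on the lid (contact force between stamp_head and dish_blank between 6 and 11 N and horizontal distance between stamp_foot and label below 0.004 m and angle between the z axis of stamp_foot and the z axis of label, either way round below 0.05 rad and angle between the x axis of stamp_foot and the x axis of label, either way round below 0.1 rad), for 0.8 s.
3. the stamp is lifted clear of the dish (z of stamp_foot in the frame of label above 0.015 m), for 0.1 s.
At the end, for the whole second after the job is handed in: The stamp stands released and at rest in its white rest (foot within 4 mm of the recess centre, within 2 mm of the floor, upright within 0.05 rad, either way round), and the stamped dish lies flat and still within 6 mm of where it was (horizontal distance between stamp_foot and rest_floor below 0.004 m and z of stamp_foot in the frame of rest_floor below 0.002 m and angle between the z axis of stamp_foot and the z axis of rest_floor, either way round below 0.05 rad and linear speed of each of stamp_head, dish_blank below 0.01 m/s and distance of label from where it was at the start of the episode below 0.006 m and angle between label's own z axis and vertical below 0.05 rad); the robot touches nothing.
It fails at once if the rubber is pressed on the lid with more than 11 N (the lid cracks) (contact force between stamp_head and dish_blank above 11 N).
It fails at once if the rubber touches the label with the stamp's centre more than 5 mm from the box centre (misplaced or slid print) (contact force between stamp_head and dish_blank above 0.3 N and horizontal distance between stamp_foot and label above 0.005 m).
It fails at once if the stamp is jabbed or dragged: faster than 50 mm/s with more than 2 N on the rubber (contact force between stamp_head and dish_blank above 2 N and linear speed of stamp_head above 0.05 m/s).
It fails at once if the dish being stamped is shifted more than 6 mm (distance of label from where it was at the start of the episode above 0.006 m).
It fails at once if the rubber touches an already stamped dish, or a bystander is moved more than 10 mm (contact force between stamp_head and dish_a above 0.3 N or contact force between stamp_head and dish_b above 0.3 N or distance of any of dish_a, dish_b, bottle, flask, spray, pen, tipbox from where it was at the start of the episode above 0.01 m).
It also fails if it takes over 72 s, if anything falls off the work surface, if the arm or the gripper's body presses on something with over 40 N, if the wrist force passes 120 N, or if a joint passes its speed limit or range.

ROBOT

A 6-joint arm with a two-finger parallel gripper is mounted at the origin on the work surface. World frame = base frame: x ahead of the robot, y to its left, z up, the work surface at z = 0. Lengths are in m, angles in rad, forces in N, time in s.
With the tool pointing down it reaches from about 0.225 to 0.875 m from the base axis. Payload 3.4 kg.
Tool frame: the origin (TCP) lies on the mounting face of the last link; the fingertips stand 173 mm ahead of it and the grasp point (between the pads) lies 155 mm ahead of it; x points along the fingers, y is the direction in which the jaws open and shut, and the axes are right-handed (so a half turn about x gives the same grasp; the last joint's range is limited). The gripper opens to 85 mm and grips with 20 to 120 N. Pads are 22 mm wide; open, the fingers measure 114 mm over their backs; the gripper's body (76 mm by 85 mm) begins 54 mm behind the grasp point. The pads swing forward as they close: fully open they stand 13 mm farther back than shut.
Start: joints at [1.005, 0.276, 1.505, -0, 1.361, -0.121], TCP at [0.247, 0.519, 0.405] pointing down, gripper open.
Joint ranges: [-2.89, 2.89], [-0.75, 2.08], [0.22, 2.7], [-1.18, 4.32], [0.11, 2.71], [-2.7, 2.7]. Speed limits (rad/s): [2.57, 2.57, 3.14, 3.14, 3.14, 3.14].

INTERFACE

Orientations are given as a unit quaternion [w, x, y, z].
In Python, from rig import manip gives the robot as it stands.
- The arm moves only by the tool arm_command, never from a script. Its argument "targets" is a list of rows, each an object with "dp": the shift along the tool's x, y, z in m, a list of three; "turn": the turn, a rotation vector about the tool's x, y, z in degrees, a list of three; "grip": the opening, from -1 (shut) to 1 (fully open). In form: [{"dp": [tx, ty, tz], "turn": [wx, wy, wz], "grip": grip}, ...]. A call has 1 to 8 rows; each row shifts and turns the commanded pose from where the row before left it, along the tool's axes as they then stand; what a row does not reach is not made up. A row lasts 1/10 s, in which the tool goes at most 50 mm and 8.59 degrees, less where a joint would pass 70% of its speed; a pose out of reach is approached as far as the arm can. A call with a gripper value outside its range is refused whole. The fingers move at their own pace and stop on an object; "grip_force" is the grip in N (left out, the last holds). Time passes only in rows, so rows that do not move let the fingers close. It gives the time, the measured TCP pose, the force and the opening at its end, in the units of the state.
- manip.get_state(): the state, without advancing time (a new reading comes with each control period).
- manip.get_image(name): name is "scene" or "top" or "wrist"; returns the picture (400x640x3 uint8, red, green, blue); there is no depth.
- manip.calibration(name): a dict with "fx", "fy", "cx", "cy" (pixels), "R" (3x3) and "t" (3): a world point X has camera coordinates R X + t. Camera axes: x right, y down, z forward; pixel columns grow to the right and rows downward; lengths in m; the calibration is good to about 2 mm. A picture is of the moment at which its call begins: read the wrist's pose just before it. calibration takes no time and is no camera call; for the wrist camera it gives the pose at the moment of the call.
- manip.sign_off(): hands the job in, once; it reports no verdict.
The state is a dict: "clock": time; "qpos": joint angles; "qd": joint speeds; "effort": joint torques, N m; "position": TCP position; "ee_rot": TCP orientation; "contact_force": force on the tool from outside, world axes, zero at the start; "moment": the same for the moment, N m; "width": finger opening in m.
Only numpy, scipy, OpenCV 4.12 (cv2) and the standard library are available. Lean on these libraries where they do the work, as an engineer would, in place of code of your own. Each camera call takes 0.05 s, during which the arm holds its last target.

## Working session

There is one attempt and no reset: what is moved stays moved. The work goes in short steps, Python scripts to look and compute and a tool call to move; the robot and the scene stay as the last step left them, time stands still between calls to the robot, and variables do not carry over. Pictures are saved under pics/ and viewed, and the job is handed in when it is done.

Besides the shell and the picture viewer there is one more tool, called after "Emit:" as name(argument=value, ...), one argument or row to a line, values as JSON. arm_command: Moves the arm, as the interface text tells. Its arguments: {"type":"object","properties":{"targets":{"type":"array"},"grip_force":{"type":"number"}},"required":["targets"]}

```bash
mkdir -p pics; ls; python3 - <<'E'
from rig import manip
import cv2
s=manip.get_state()
print(s)
for n in ["scene","top","wrist"]:
    c=manip.calibration(n); print(n,c)
    cv2.imwrite(f"pics/{n}0.png",manip.get_image(n)[:,:,::-1])
E
```

```text
pics
{'clock': 0.0, 'qpos': array([ 1.00500621e+00,  2.76605608e-01,  1.50615777e+00, -1.60823642e-06,
        1.36071858e+00, -1.21018206e-01]), 'qd': array([-8.36316019e-04, -4.90497534e-05, -2.04136139e-04,  1.11043124e-03,
        1.24626156e-03,  5.68413718e-04]), 'effort': array([ 2.27756132e-04, -4.16773510e+01, -2.45802319e+01, -2.04192356e-04,
        1.10724242e-02, -2.19519421e-05]), 'position': array([0.2472897 , 0.518862  , 0.40382355]), 'ee_rot': array([ 0.6894689 ,  0.15532832,  0.68991766, -0.15658664]), 'contact_force': array([-0.11857461,  0.94222315, -0.75984582]), 'moment': array([-0.01411696, -0.02842732,  0.01973896]), 'width': 0.08546987619905398}
scene {'fx': 449.43481740972527, 'fy': 449.43481740972527, 'cx': 324.4555060809035, 'cy': 196.74454452909893, 'R': array([[ 0.82008411,  0.5722398 ,  0.00191257],
       [ 0.47590487, -0.68016172, -0.55757922],
       [-0.31776816,  0.45817206, -0.83012153]]), 't': array([-0.50710921, -0.24892455,  1.2551231 ])}
top {'fx': 480.9626215783882, 'fy': 480.9626215783882, 'cx': 318.8258392105573, 'cy': 191.57541245407455, 'R': array([[-0.01843053, -0.99976047,  0.01180314],
       [-0.98684927,  0.01629388, -0.16081988],
       [ 0.16058904, -0.01461192, -0.98691319]]), 't': array([0.00635537, 0.59773297, 1.18415673])}
wrist {'fx': 286.4772270674894, 'fy': 286.4772270674894, 'cx': 320.3095283491212, 'cy': 193.93168882707803, 'R': array([[ 0.42884008,  0.90337763, -0.00224825],
       [ 0.8542904 , -0.40472627,  0.32616646],
       [ 0.29374156, -0.14179391, -0.94530968]]), 't': array([-0.57566072, -0.04341804,  0.38091262])}
```

View pics/scene0.png

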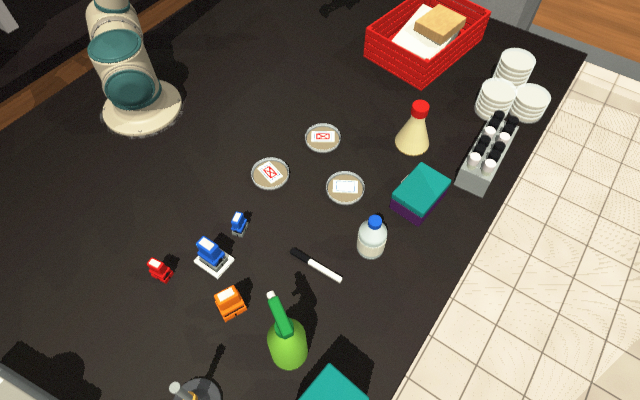

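View pics/top0.png

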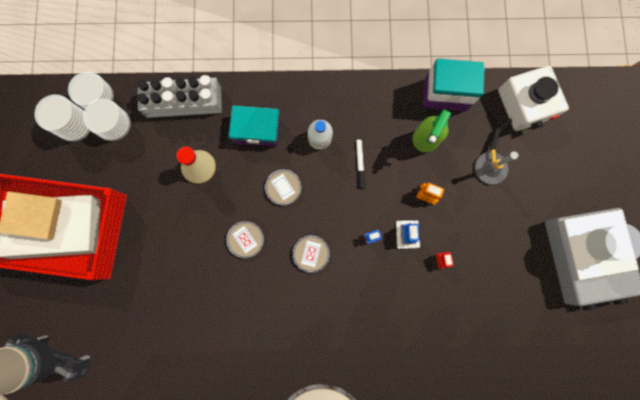

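View pics/wrist0.png

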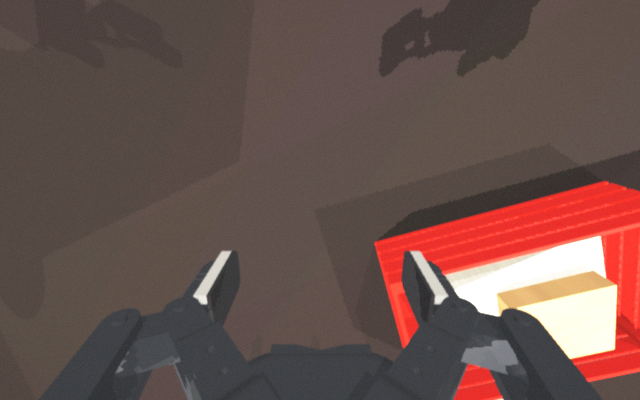

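The top view shows the big blue stamp in its white rest at about (408,234). The blank dish is at (283,187), and the stamped dishes are at (245,240) and (311,254). The small blue stamp at (373,237) and the orange and red ones are decoys. I'll enlarge these areas.

```bash
python3 - <<'E'
import cv2,numpy as np
t=cv2.imread('pics/top0.png'); s=cv2.imread('pics/scene0.png')
def c(i,x,y,w,h,k): return cv2.resize(i[y:y+h,x:x+w],None,fx=k,fy=k,interpolation=cv2.INTER_CUBIC)
a=np.hstack([c(t,380,210,50,50,8),c(t,258,162,50,50,8)])
cv2.imwrite('pics/ct.png',a)
a=np.hstack([c(s,185,227,60,60,6),c(s,315,157,60,60,6)])
cv2.imwrite('pics/cs.png',a)
E
```

```text
(no output)
```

View pics/ct.png

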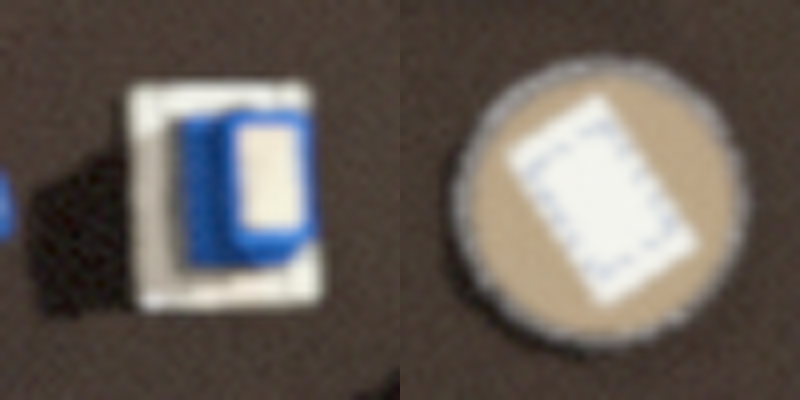

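View pics/cs.png

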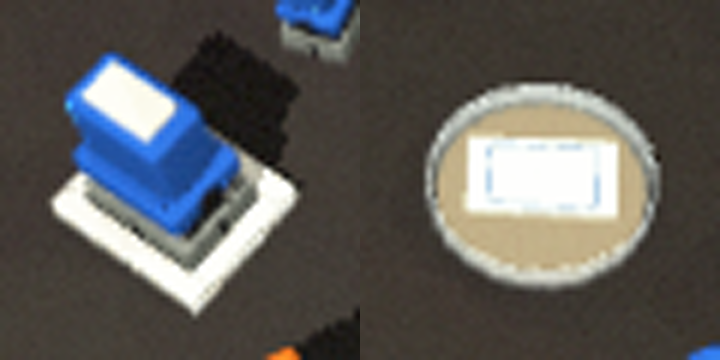

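```bash
cat > h.py <<'E'
import numpy as np, cv2
from rig import manip
def ray(c,uv,z):
    R=np.array(c['R']);t=np.array(c['t'])
    d=R.T@np.array([(uv[0]-c['cx'])/c['fx'],(uv[1]-c['cy'])/c['fy'],1]); o=-R.T@t
    return o+d*(z-o[2])/d[2]
def proj(c,X):
    p=np.array(c['R'])@np.array(X)+c['t']; return np.array([c['fx']*p[0]/p[2]+c['cx'],c['fy']*p[1]/p[2]+c['cy']])
def crop(im,x,y,w,h,k,f): cv2.imwrite(f,cv2.resize(im[y:y+h,x:x+w],None,fx=k,fy=k,interpolation=cv2.INTER_CUBIC))
def unc(P,x0,y0,k): return [((X+.5)/k-.5+x0,(Y+.5)/k-.5+y0) for X,Y in P]
def rect(c,P,z):
    W=np.array([ray(c,p,z)[:2] for p in P]); 
    for i in range(4):
        e=W[(i+1)%4]-W[i]; print('edge',round(np.linalg.norm(e)*1e3,1),'ang',round(np.degrees(np.arctan2(e[1],e[0])),1))
    print('centre',W.mean(0).round(4)); return W
E
python3 - <<'E'
from h import *
c=manip.calibration('top')
print('rest');rect(c,unc([(130,82),(312,82),(322,305),(140,312)],380,210,8),.009)
print('label');rect(c,unc([(200,92),(298,240),(204,305),(108,155)],258,162,8),.015)
print('griptop');rect(c,unc([(242,124),(298,124),(302,228),(242,234)],380,210,8),.082)
c=manip.calibration('scene')
print('rest');rect(c,unc([(52,205),(195,312),(298,192),(150,110)],185,227,6),.009)
print('label');rect(c,unc([(468-360,135),(618-360,142),(616-360,217),(465-360,212)],315,157,6),.015)
print('griptop');rect(c,unc([(82,98),(113,63),(175,105),(143,143)],185,227,6),.082)
for n,z in(('bottle',0),):pass
E
```

```text
rest
edge 59.9 ang -91.0
edge 72.8 ang 179.6
edge 59.4 ang 91.2
edge 75.0 ang -0.0
centre [ 0.4882 -0.2352]
label
edge 59.4 ang -147.5
edge 37.5 ang 124.2
edge 59.4 ang 31.8
edge 36.8 ang -55.8
centre [0.6189 0.0899]
griptop
edge 17.3 ang -91.0
edge 32.0 ang 179.3
edge 18.6 ang 94.7
edge 33.9 ang -2.8
centre [ 0.4882 -0.2348]
rest
edge 71.3 ang -1.0
edge 56.6 ang 91.3
edge 67.9 ang -174.8
edge 49.3 ang -92.8
centre [ 0.4878 -0.2373]
label
edge 61.2 ang 31.7
edge 37.1 ang -58.7
edge 60.4 ang -147.3
edge 38.2 ang 122.5
centre [0.6153 0.0907]
griptop
edge 16.1 ang 92.8
edge 28.8 ang 0.3
edge 17.0 ang -86.5
edge 29.1 ang 178.6
centre [ 0.4851 -0.2355]
```

```bash
cat >> h.py <<'E'
from scipy.spatial.transform import Rotation as Ro
def T():
    s=manip.get_state(); q=s['ee_rot']; return s,s['position'],Ro.from_quat([q[1],q[2],q[3],q[0]])
def plan(tgt_tcp,yaw_y):
    """yaw_y deg: world heading wanted of tool y; tool x down. prints dp (tool frame now), turn"""
    s,p,R=T(); M=R.as_matrix()
    print('t',s['clock'],'tcp',p.round(4),'w',round(s['width'],4),'F',s['contact_force'].round(2),'q',s['qpos'].round(2))
    print('tool x',M[:,0].round(4),'y heading',round(np.degrees(np.arctan2(M[1,1],M[0,1])),2))
    x=np.array([0,0,-1.]);a=np.radians(yaw_y);y=np.array([np.cos(a),np.sin(a),0]);z=np.cross(x,y)
    G=np.stack([x,y,z],1)
    print('dp in tool now',(M.T@(np.array(tgt_tcp)-p)*1e3).round(1),'mm; turn',np.degrees((R.inv()*Ro.from_matrix(G)).as_rotvec()).round(2))
    print('dp in aligned',(G.T@(np.array(tgt_tcp)-p)*1e3).round(1))
E
python3 - <<'E'
from h import *
plan([.487,-.236,.40],90);plan([.487,-.236,.40],-90)
c=manip.calibration('wrist');s,p,R=T();o=-c['R'].T@c['t']
M=R.as_matrix();print('cam in tool',M.T@(o-p),'cam axes in tool',(M.T@c['R'].T).round(3))
c=manip.calibration('top')
for n,uv in dict(small=(373,237),a=(245,240),b=(311,254),bott=(320,130),flask=(190,168),spray=(430,130),red=(445,261),orange=(430,193)).items(): print(n,ray(c,uv,.03).round(3))
E
```

```text
t 0.15 tcp [0.2473 0.5189 0.404 ] w 0.0852 F [ 0.74  0.04 -0.06] q [ 1.01  0.28  1.51 -0.    1.36 -0.12]
tool x [-8.0e-04 -1.2e-03 -1.0e+00] y heading 64.52
dp in tool now [   4.8 -578.4  541.2] mm; turn [-25.48  -0.03   0.08]
dp in aligned [   4.  -754.9  239.7]
t 0.15 tcp [0.2473 0.5189 0.404 ] w 0.0852 F [ 0.74  0.04 -0.06] q [ 1.01  0.28  1.51 -0.    1.36 -0.12]
tool x [-8.0e-04 -1.2e-03 -1.0e+00] y heading 64.52
dp in tool now [   4.8 -578.4  541.2] mm; turn [1.5452e+02 1.1000e-01 4.0000e-02]
dp in aligned [   4.   754.9 -239.7]
cam in tool [ 0.03096717  0.00160132 -0.0840902 ] cam axes in tool [[ 0.001 -0.326  0.945]
 [ 1.     0.002 -0.   ]
 [-0.002  0.945  0.326]]
small [ 0.48  -0.141  0.03 ]
a [0.479 0.187 0.03 ]
b [0.44  0.019 0.03 ]
bott [ 0.766 -0.011  0.03 ]
flask [0.669 0.331 0.03 ]
spray [ 0.762 -0.304  0.03 ]
red [ 0.416 -0.323  0.03 ]
orange [ 0.592 -0.294  0.03 ]
```

Emit:
arm_command(
  targets=[
    {"dp": [0,0,0],"turn": [-8.5,0,0],"grip": 1},
    {"dp": [0,0,0],"turn": [-8.5,0,0],"grip": 1},
    {"dp": [0,0,0],"turn": [-8.5,0,0],"grip": 1},
    {"dp": [0,-0.04,0.012],"turn": [0,0,0],"grip": 1},
    {"dp": [0,-0.045,0.014],"turn": [0,0,0],"grip": 1},
    {"dp": [0,-0.045,0.014],"turn": [0,0,0],"grip": 1},
    {"dp": [0,-0.045,0.014],"turn": [0,0,0],"grip": 1},
    {"dp": [0,-0.045,0.014],"turn": [0,0,0],"grip": 1},
  ],
)

```text
clock: 0.95
position: [0.3155, 0.2974, 0.4045]
ee_rot: [0.707, -0.0, 0.707, 0.0]
contact_force: [0.2, -0.1, -0.8]
width: 0.0855
```

Emit:
arm_command(
  targets=[
    {"dp": [0,-0.045,0.014],"turn": [0,0,0],"grip": 1},
    {"dp": [0,-0.045,0.014],"turn": [0,0,0],"grip": 1},
    {"dp": [0,-0.045,0.014],"turn": [0,0,0],"grip": 1},
    {"dp": [0,-0.045,0.014],"turn": [0,0,0],"grip": 1},
    {"dp": [0,-0.045,0.014],"turn": [0,0,0],"grip": 1},
    {"dp": [0,-0.045,0.014],"turn": [0,0,0],"grip": 1},
    {"dp": [0,-0.045,0.014],"turn": [0,0,0],"grip": 1},
    {"dp": [0,-0.045,0.014],"turn": [0,0,0],"grip": 1},
  ],
)

```text
clock: 1.75
position: [0.4275, -0.0628, 0.4047]
ee_rot: [0.707, 0.0, 0.707, 0.0]
contact_force: [0.6, 0.5, 1.1]
width: 0.0853
```

```bash
python3 - <<'E'
from h import *
plan([.487,-.236,.32],90)
E
```

```text
t 1.75 tcp [ 0.4275 -0.0628  0.4047] w 0.0853 F [0.6  0.55 1.05] q [-0.31  0.06  1.78  0.    1.3  -1.88]
tool x [ 4.e-04  3.e-04 -1.e+00] y heading 89.98
dp in tool now [  84.7 -173.2   59.5] mm; turn [-0.02  0.02 -0.02]
dp in aligned [  84.7 -173.2   59.5]
```

Emit:
arm_command(
  targets=[
    {"dp": [0.02,-0.043,0.015],"turn": [0,0,0],"grip": 1},
    {"dp": [0.022,-0.043,0.015],"turn": [0,0,0],"grip": 1},
    {"dp": [0.022,-0.043,0.015],"turn": [0,0,0],"grip": 1},
    {"dp": [0.021,-0.044,0.0145],"turn": [0,0,0],"grip": 1},
    {"dp": [0,0,0],"turn": [0,0,0],"grip": 1},
    {"dp": [0,0,0],"turn": [0,0,0],"grip": 1},
  ],
)

```text
clock: 2.35
position: [0.4864, -0.2328, 0.3193]
ee_rot: [0.706, 0.001, 0.708, 0.0]
contact_force: [-0.8, 0.5, 1.1]
width: 0.0852
```

```bash
python3 - <<'E'
from h import *
plan([.487,-.236,.217],90)
c=manip.calibration('wrist');im=manip.get_image('wrist')[:,:,::-1]
np.save('c1.npy',c,allow_pickle=True);cv2.imwrite('pics/w1.png',im)
for z in(.009,.082):print(proj(c,[.487,-.236,z]))
E
```

```text
t 2.35 tcp [ 0.4864 -0.2328  0.3193] w 0.0852 F [-0.82  0.53  1.05] q [-0.58  0.29  1.71  0.    1.14 -2.15]
tool x [-0.0025  0.0022 -1.    ] y heading 89.9
dp in tool now [102.3  -3.4   0.9] mm; turn [-0.1  -0.14 -0.13]
dp in aligned [102.3  -3.2   0.6]
[315.17178394 183.26944567]
[313.72150613 210.36804169]
```

View pics/w1.png

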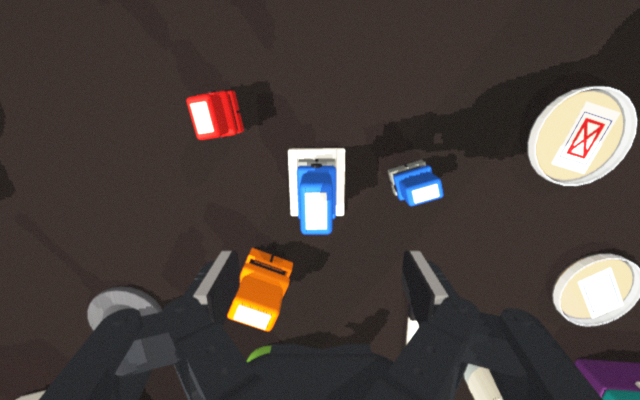

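The wrist view shows the stamp in its rest at (316,190), nearly square to the image. The decoys are to the left, right and below it. I'll enlarge it.

```bash
python3 - <<'E'
from h import *
crop(cv2.imread('pics/w1.png'),275,140,85,105,7,'pics/w1c.png')
E
```

```text
(no output)
```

View pics/w1c.png

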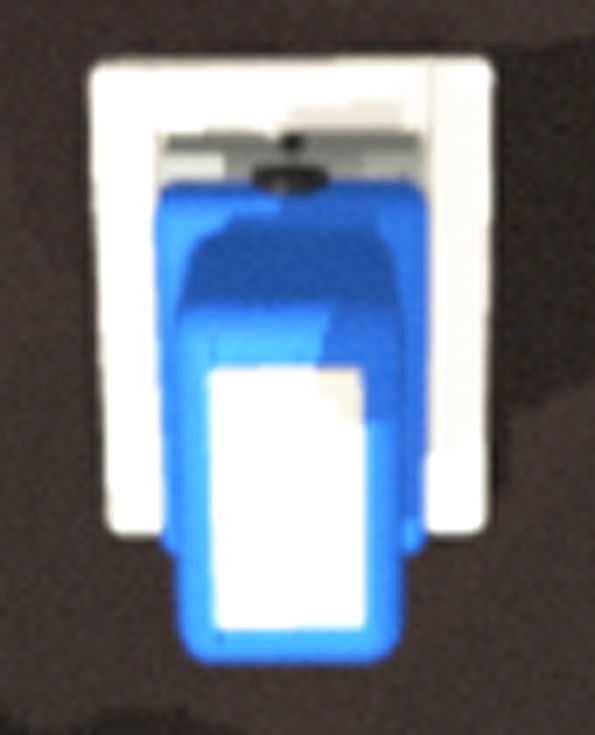

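```bash
python3 - <<'E'
from h import *
c=np.load('c1.npy',allow_pickle=True).item()
u=lambda P:unc(P,275,140,7)
print('rest');rect(c,u([(88,60),(496,60),(487,534),(108,534)]),.009)
print('griptop');rect(c,u([(178,303),(402,303),(402,663),(180,663)]),.082)
print('white');rect(c,u([(208,367),(362,367),(366,628),(214,630)]),.082)
E
```

```text
rest
edge 57.0 ang 90.0
edge 71.9 ang 0.5
edge 57.3 ang -90.0
edge 71.8 ang -179.7
centre [ 0.4871 -0.2344]
griptop
edge 24.1 ang 90.0
edge 42.9 ang 0.7
edge 25.4 ang -90.1
edge 42.9 ang 179.0
centre [ 0.4862 -0.2342]
white
edge 16.7 ang 90.0
edge 31.3 ang 1.2
edge 17.3 ang -89.2
edge 31.5 ang -179.8
centre [ 0.4876 -0.2345]
```

Emit:
arm_command(
  targets=[
    {"dp": [0.02,-0.002,0.0005],"turn": [0,0,0],"grip": 1},
    {"dp": [0.025,0,0],"turn": [0,0,0],"grip": 1},
    {"dp": [0.02,0,0],"turn": [0,0,0],"grip": 1},
    {"dp": [0.01,0,0],"turn": [0,0,0],"grip": 1},
    {"dp": [0,0,0],"turn": [0,0,0],"grip": 1},
    {"dp": [0,0,0],"turn": [0,0,0],"grip": 1},
  ],
)

```text
clock: 3.0
position: [0.4874, -0.2336, 0.2466]
ee_rot: [0.708, -0.001, 0.707, 0.0]
contact_force: [-0.2, 0.8, 0.0]
width: 0.0854
```

```bash
python3 - <<'E'
from h import *
plan([.487,-.2345,.218],90)
c=manip.calibration('wrist');im=manip.get_image('wrist')[:,:,::-1]
np.save('c2.npy',c,allow_pickle=True);cv2.imwrite('pics/w2.png',im)
E
```

```text
t 3.0 tcp [ 0.4874 -0.2336  0.2466] w 0.0854 F [-0.17  0.78  0.03] q [-0.58  0.36  1.81  0.    0.97 -2.15]
tool x [ 1.5e-03 -7.0e-04 -1.0e+00] y heading 90.07
dp in tool now [28.6 -0.8 -0.4] mm; turn [0.07 0.09 0.04]
dp in aligned [28.6 -0.9 -0.4]
```

View pics/w2.png

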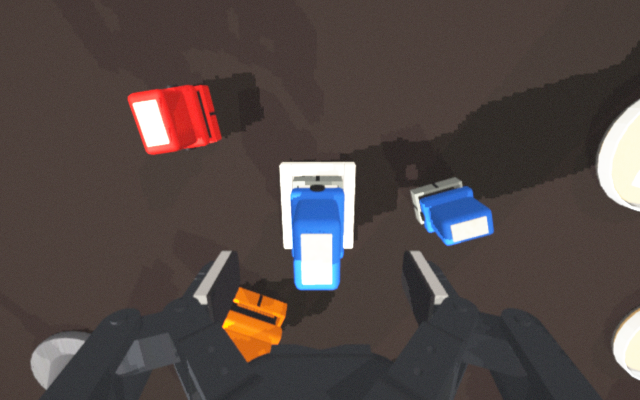

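The fingers straddle the grip at (318,260), and the orange stamp is well clear. Next I'll descend and close.

Emit:
arm_command(
  targets=[
    {"dp": [0.015,-0.0008,0],"turn": [0,0,0],"grip": 1},
    {"dp": [0.01,0,0],"turn": [0,0,0],"grip": 1},
    {"dp": [0.0035,0,0],"turn": [0,0,0],"grip": 1},
    {"dp": [0,0,0],"turn": [0,0,0],"grip": 1},
    {"dp": [0,0,0],"turn": [0,0,0],"grip": 1},
  ],
)

```text
clock: 3.55
position: [0.4872, -0.235, 0.2174]
ee_rot: [0.707, -0.0, 0.707, 0.0]
contact_force: [0.3, -0.4, 1.2]
width: 0.0856
```

```bash
python3 - <<'E'
from h import *
plan([.487,-.2345,.218],90)
E
```

```text
t 3.55 tcp [ 0.4872 -0.235   0.2174] w 0.0856 F [ 0.31 -0.39  1.15] q [-0.58  0.4   1.84  0.    0.9  -2.15]
tool x [ 5.e-04 -2.e-04 -1.e+00] y heading 90.01
dp in tool now [-0.6  0.5 -0.2] mm; turn [0.01 0.03 0.01]
dp in aligned [-0.6  0.5 -0.2]
```

Emit:
arm_command(
  targets=[
    {"dp": [0,0,0],"turn": [0,0,0],"grip": -1},
    {"dp": [0,0,0],"turn": [0,0,0],"grip": -1},
    {"dp": [0,0,0],"turn": [0,0,0],"grip": -1},
    {"dp": [0,0,0],"turn": [0,0,0],"grip": -1},
    {"dp": [0,0,0],"turn": [0,0,0],"grip": -1},
    {"dp": [0,0,0],"turn": [0,0,0],"grip": -1},
    {"dp": [0,0,0],"turn": [0,0,0],"grip": -1},
    {"dp": [0,0,0],"turn": [0,0,0],"grip": -1},
  ],
  grip_force=60,
)

```text
clock: 4.35
position: [0.4871, -0.235, 0.2171]
ee_rot: [0.707, -0.0, 0.707, 0.0]
contact_force: [-0.3, 0.3, 1.3]
width: 0.025
```

```bash
python3 - <<'E'
from h import *
plan([.487,-.2345,.218],90)
c=manip.calibration('wrist');im=manip.get_image('wrist')[:,:,::-1]
cv2.imwrite('pics/w3.png',im)
E
```

```text
t 4.35 tcp [ 0.4871 -0.235   0.2171] w 0.025 F [-0.34  0.26  1.29] q [-0.58  0.4   1.84  0.    0.9  -2.15]
tool x [ 2.e-04 -1.e-04 -1.e+00] y heading 90.02
dp in tool now [-0.9  0.5 -0.1] mm; turn [0.02 0.01 0.01]
dp in aligned [-0.9  0.5 -0.1]
```

View pics/w3.png

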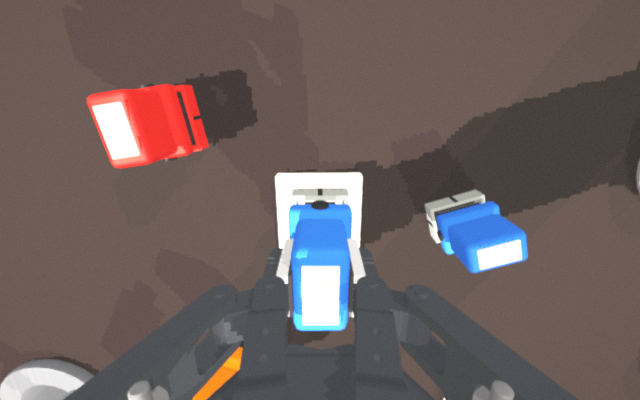

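The stamp is gripped, with width 25 mm and the rest still in place. Next I'll lift and carry it to an offset viewing pose.

Emit:
arm_command(
  targets=[
    {"dp": [-0.01,0,0],"turn": [0,0,0],"grip": -1},
    {"dp": [-0.02,0,0],"turn": [0,0,0],"grip": -1},
    {"dp": [-0.025,0,0],"turn": [0,0,0],"grip": -1},
    {"dp": [-0.025,0,0],"turn": [0,0,0],"grip": -1},
    {"dp": [-0.02,0,0],"turn": [0,0,0],"grip": -1},
    {"dp": [0,0.028,0.007],"turn": [0,0,0],"grip": -1},
    {"dp": [0,0.04,0.01],"turn": [0,0,0],"grip": -1},
    {"dp": [0,0.04,0.01],"turn": [0,0,0],"grip": -1},
  ],
)

```text
clock: 5.2
position: [0.5139, -0.1261, 0.3177]
ee_rot: [0.707, 0.001, 0.707, -0.001]
contact_force: [1.1, 0.8, -1.0]
width: 0.0254
```

Emit:
arm_command(
  targets=[
    {"dp": [0,0.04,0.01],"turn": [0,0,0],"grip": -1},
    {"dp": [0,0.04,0.01],"turn": [0,0,0],"grip": -1},
    {"dp": [0,0.04,0.01],"turn": [0,0,0],"grip": -1},
    {"dp": [0,0.04,0.01],"turn": [0,0,0],"grip": -1},
    {"dp": [0,0.02,0.004],"turn": [-8,0,0],"grip": -1},
    {"dp": [0,0,0],"turn": [-8,0,0],"grip": -1},
    {"dp": [0,0,0],"turn": [-8,0,0],"grip": -1},
    {"dp": [0,0,0],"turn": [-8,0,0],"grip": -1},
  ],
)

```text
clock: 6.0
position: [0.5577, 0.0536, 0.3173]
ee_rot: [0.679, -0.197, 0.679, 0.197]
contact_force: [-0.2, 0.4, -0.3]
width: 0.0253
```

Emit:
arm_command(
  targets=[
    {"dp": [0,0,0],"turn": [0,0,0],"grip": -1},
    {"dp": [0,0,0],"turn": [0,0,0],"grip": -1},
    {"dp": [0,0,0],"turn": [0,0,0],"grip": -1},
  ],
)

```text
clock: 6.3
position: [0.5579, 0.053, 0.3172]
ee_rot: [0.68, -0.194, 0.68, 0.194]
contact_force: [-0.3, 0.5, -2.1]
width: 0.0254
```

```bash
python3 - <<'E'
from h import *
plan([.617,.09,.28],122)
c=manip.calibration('wrist');im=manip.get_image('wrist')[:,:,::-1]
np.save('c4.npy',c,allow_pickle=True);cv2.imwrite('pics/w4.png',im)
print(proj(c,[.617,.09,.015]))
E
```

```text
t 6.3 tcp [0.5579 0.053  0.3172] w 0.0254 F [-0.27  0.49 -2.05] q [-0.03  0.32  1.67  0.    1.15 -2.16]
tool x [ 0.e+00  1.e-04 -1.e+00] y heading 121.89
dp in tool now [37.2  0.2 69.7] mm; turn [-0.11  0.01 -0.01]
dp in aligned [37.2  0.1 69.7]
[319.57795035 246.19361924]
```

View pics/w4.png

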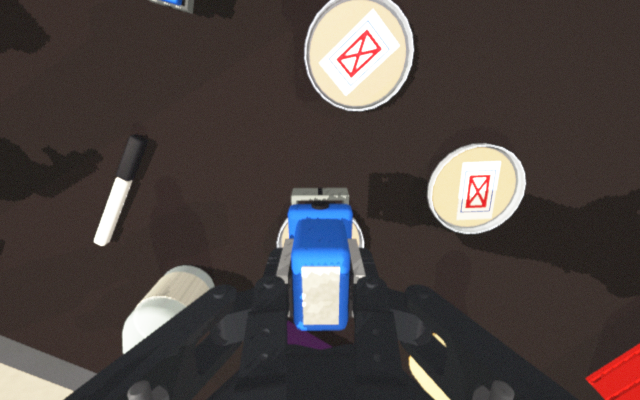

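The label at (320,246) is hidden behind the stamp, so I'll move 115 mm forward to let the camera look straight down on it.

Emit:
arm_command(
  targets=[
    {"dp": [0,0,0.03],"turn": [0,0,0],"grip": -1},
    {"dp": [0,0,0.03],"turn": [0,0,0],"grip": -1},
    {"dp": [0,0,0.03],"turn": [0,0,0],"grip": -1},
    {"dp": [0,0,0.025],"turn": [0,0,0],"grip": -1},
    {"dp": [0,0,0],"turn": [0,0,0],"grip": -1},
    {"dp": [0,0,0],"turn": [0,0,0],"grip": -1},
    {"dp": [0,0,0],"turn": [0,0,0],"grip": -1},
    {"dp": [0,0,0],"turn": [0,0,0],"grip": -1},
  ],
)

```text
clock: 7.15
position: [0.6547, 0.1135, 0.3172]
ee_rot: [0.68, -0.195, 0.68, 0.195]
contact_force: [0.2, 0.3, -0.8]
width: 0.0253
```

```bash
python3 - <<'E'
from h import *
plan([.617,.09,.28],122)
c=manip.calibration('wrist');im=manip.get_image('wrist')[:,:,::-1]
np.save('c5.npy',c,allow_pickle=True);cv2.imwrite('pics/w5.png',im)
print(proj(c,[.617,.09,.015]))
crop(im,270,80,100,90,7,'pics/w5c.png')
E
```

```text
t 7.15 tcp [0.6547 0.1135 0.3172] w 0.0253 F [ 0.17  0.28 -0.81] q [ 0.07  0.46  1.43 -0.    1.25 -2.06]
tool x [-7.e-04 -1.e-04 -1.e+00] y heading 121.97
dp in tool now [ 37.2   0.  -44.4] mm; turn [-0.03 -0.04 -0.01]
dp in aligned [ 37.2   0.  -44.4]
[319.45790146 138.64639137]
```

View pics/w5.png

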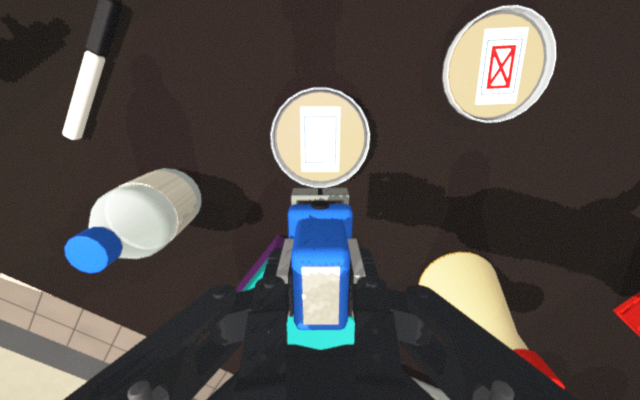

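View pics/w5c.png

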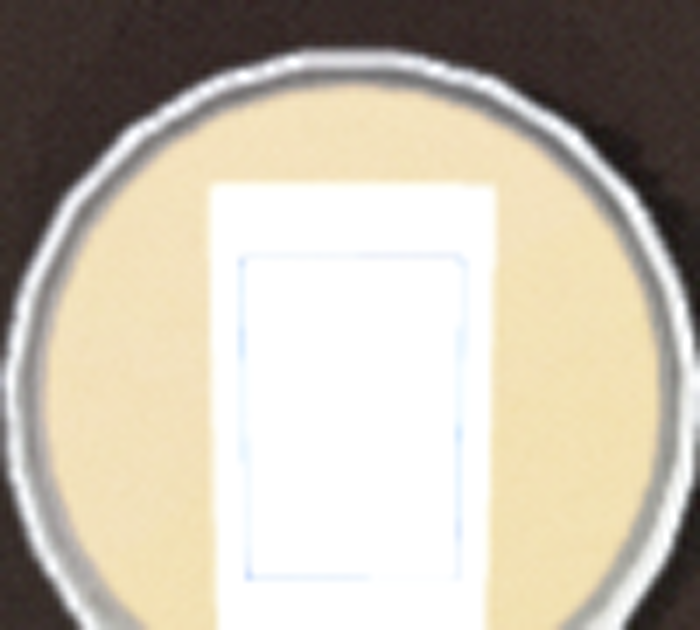

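```bash
python3 - <<'E'
from h import *
c=np.load('c5.npy',allow_pickle=True).item()
rect(c,unc([(241,256),(465,256),(459,578),(248,578)],270,80,7),.015)
im=cv2.imread('pics/w5.png');crop(im,280,175,80,60,9,'pics/w5d.png')
# predicted skirt corners if centred on tcp
p=np.array([.6547,.1135]);a=np.radians(32);ex=np.array([np.cos(a),np.sin(a)]);ey=np.array([-ex[1],ex[0]])
for z in(.103,.1185):
  for sx,sy in((-25,-18),(-25,18)):
    q=p+ex*sx/1e3+ey*sy/1e3; u=proj(c,[*q,z]);print(z,u.round(1),((u-[280,175]+.5)*9-.5).round())
for sx,sy in((-25,-18),(-25,18)):
    q=p+ex*sx/1e3+ey*sy/1e3; u=proj(c,[*q,.103+.0405]);print('shoulder top',((u-[280,175]+.5)*9-.5).round())
E
```

```text
edge 29.3 ang 122.1
edge 42.9 ang 32.0
edge 29.1 ang -57.9
edge 42.9 ang -147.7
centre [0.6176 0.091 ]
0.103 [292.1 186.5] [113. 108.]
0.103 [345.8 186.6] [596. 108.]
0.1185 [289.8 194.1] [ 92. 176.]
0.1185 [347.9 194.1] [615. 176.]
shoulder top [ 50. 312.]
shoulder top [653. 313.]
```

View pics/w5d.png

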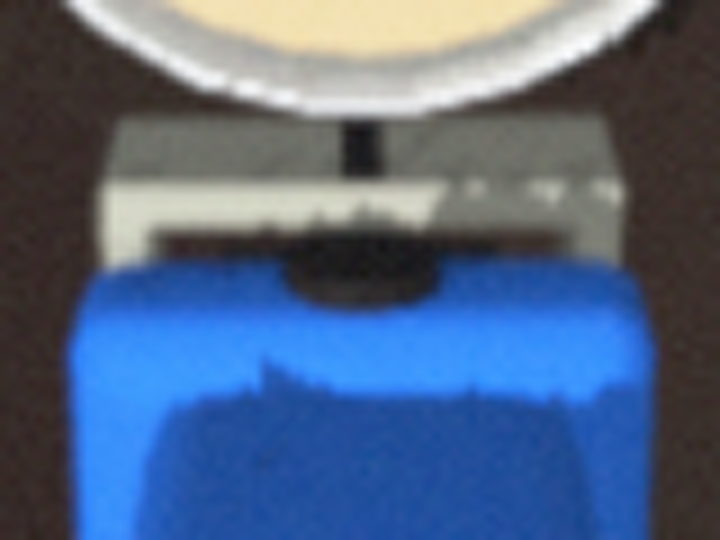

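Box centre measures (0.6176, 0.0910) at 32°, with edges 29×43 mm against the given 30×44. The skirt in hand sits about 0.4 mm (x) and 0.6 mm (y) off the TCP.

```bash
python3 - <<'E'
from h import *
plan([.6176,.0903,.237],122)
E
```

```text
t 7.2 tcp [0.6548 0.1135 0.3173] w 0.0255 F [-0.36 -0.7  -0.94] q [ 0.07  0.46  1.43 -0.    1.25 -2.06]
tool x [-3.e-04 -1.e-04 -1.e+00] y heading 121.97
dp in tool now [ 80.3  -0.  -43.8] mm; turn [-0.03 -0.02 -0.01]
dp in aligned [ 80.3   0.  -43.9]
```

Emit:
arm_command(
  targets=[
    {"dp": [0,0,-0.014],"turn": [0,0,0],"grip": -1},
    {"dp": [0,0,-0.018],"turn": [0,0,0],"grip": -1},
    {"dp": [0,0,-0.012],"turn": [0,0,0],"grip": -1},
    {"dp": [0.02,0,0],"turn": [0,0,0],"grip": -1},
    {"dp": [0.025,0,0],"turn": [0,0,0],"grip": -1},
    {"dp": [0.015,0,0],"turn": [0,0,0],"grip": -1},
    {"dp": [0.01,0,0],"turn": [0,0,0],"grip": -1},
    {"dp": [0.005,0,0],"turn": [0,0,0],"grip": -1},
  ],
)

```text
clock: 8.0
position: [0.6178, 0.0905, 0.2414]
ee_rot: [0.679, -0.195, 0.68, 0.195]
contact_force: [0.6, 0.5, -1.3]
width: 0.0253
```

```bash
cat >> h.py <<'E'
def samp(n=10):
    S=[]
    for i in range(n):
        manip.get_image('top'); S.append(manip.get_state())
    f=np.array([s['contact_force'] for s in S]);p=np.array([s['position'] for s in S]);m=np.array([s['moment'] for s in S]);e=np.array([s['effort'] for s in S])
    print('t',S[-1]['clock'],'F',f.mean(0).round(2),'sd',f.std(0).round(2),'pos',(p.mean(0)*1e3).round(2),'sd',(p.std(0)*1e3).round(2),'M',m.mean(0).round(3),'eff',e.mean(0)[:3].round(3),'sd',e.std(0)[1:3].round(3))
    return S
E
python3 - <<'E'
from h import *
plan([.6176,.0903,.2292],122)
samp(10)
c=manip.calibration('wrist');im=manip.get_image('wrist')[:,:,::-1]
np.save('c6.npy',c,allow_pickle=True);cv2.imwrite('pics/w6.png',im)
crop(im,260,150,120,90,6,'pics/w6c.png')
E
```

```text
t 8.0 tcp [0.6178 0.0905 0.2414] w 0.0253 F [ 0.55  0.46 -1.3 ] q [ 0.03  0.47  1.63  0.    1.04 -2.1 ]
tool x [-9.e-04  1.e-04 -1.e+00] y heading 121.99
dp in tool now [12.2 -0.1 -0.3] mm; turn [-0.01 -0.04 -0.03]
dp in aligned [12.2 -0.1 -0.3]
t 8.5 F [ 0.26  0.03 -1.11] sd [0.72 0.42 0.4 ] pos [618.37  90.72 242.54] sd [0.21 0.06 0.58] M [0.003 0.002 0.012] eff [-1.9000e-02 -4.9718e+01 -2.0908e+01] sd [0.621 0.321]
```

View pics/w6c.png

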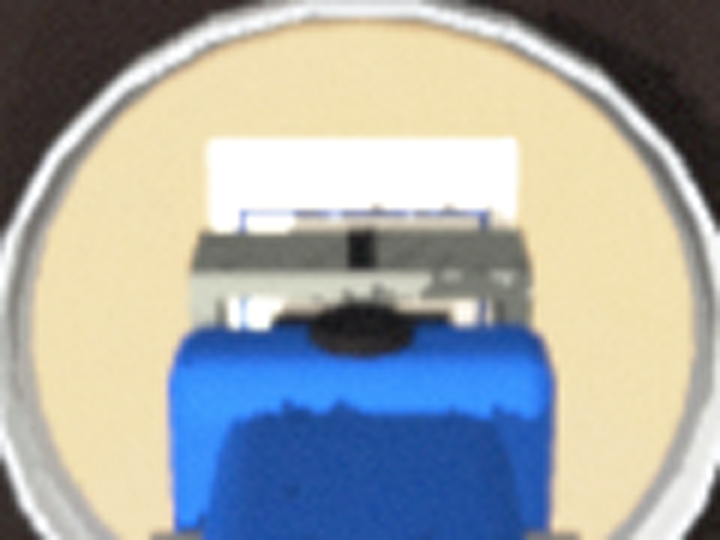

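Emit:
arm_command(
  targets=[
    {"dp": [0.005,0,-0.0007],"turn": [0,0,0],"grip": -1},
    {"dp": [0.004,0,0],"turn": [0,0,0],"grip": -1},
    {"dp": [0,0,0],"turn": [0,0,0],"grip": -1},
    {"dp": [0,0,0],"turn": [0,0,0],"grip": -1},
    {"dp": [0,0,0],"turn": [0,0,0],"grip": -1},
  ],
)

```text
clock: 9.05
position: [0.6177, 0.0904, 0.233]
ee_rot: [0.68, -0.195, 0.68, 0.195]
contact_force: [0.8, -0.5, -0.7]
width: 0.0252
```

```bash
python3 - <<'E'
from h import *
plan([.6176,.0903,.2292],122)
samp(8)
c=manip.calibration('wrist');im=manip.get_image('wrist')[:,:,::-1]
np.save('c7.npy',c,allow_pickle=True);cv2.imwrite('pics/w7.png',im)
crop(im,260,150,120,90,6,'pics/w7c.png')
E
```

```text
t 9.05 tcp [0.6177 0.0904 0.233 ] w 0.0252 F [ 0.77 -0.46 -0.71] q [ 0.03  0.48  1.64  0.    1.02 -2.1 ]
tool x [ 1.e-04  1.e-04 -1.e+00] y heading 122.02
dp in tool now [ 3.8 -0.  -0.1] mm; turn [ 0.02  0.01 -0.  ]
dp in aligned [ 3.8 -0.  -0.1]
t 9.45 F [-0.19 -0.14 -1.11] sd [0.34 0.36 0.38] pos [617.63  90.36 233.17] sd [0.03 0.01 0.03] M [ 0.003 -0.012  0.009] eff [-1.0000e-03 -4.9895e+01 -2.0583e+01] sd [0.036 0.024]
```

View pics/w7c.png

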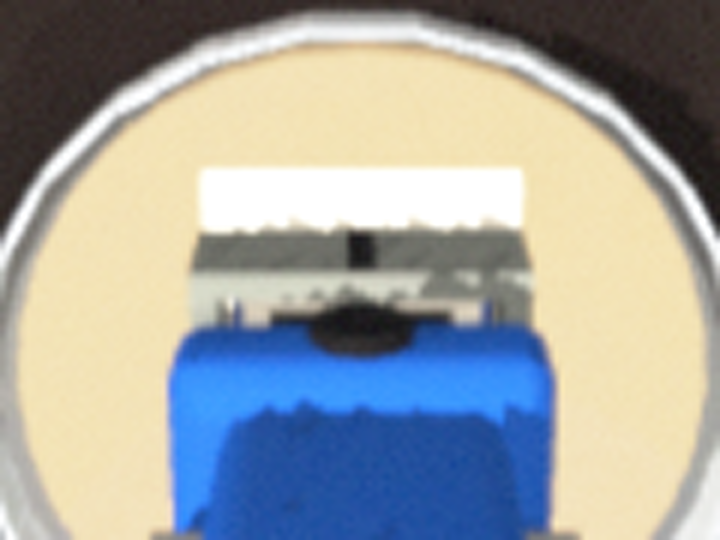

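```bash
python3 - <<'E'
from h import *
c=np.load('c7.npy',allow_pickle=True).item()
a=np.radians(32);ex=np.array([np.cos(a),np.sin(a)]);ey=np.array([-ex[1],ex[0]]);p=np.array([.6176,.0904])
for P,z in(([(200,168),(523,168)],.015),([(198,233),(528,233)],.019),([(190,272),(533,272)],.0345)):
    for u in unc(P,260,150,6):
        w=ray(c,u,z)[:2]-p; print(z,(w@ex*1e3).round(2),(w@ey*1e3).round(2))
E
```

```text
0.015 -29.94 -17.79
0.015 -30.02 18.69
0.019 -23.52 -17.84
0.019 -23.6 19.11
0.0345 -24.3 -17.21
0.0345 -24.38 18.21
```

Emit:
arm_command(
  targets=[
    {"dp": [0.001,0,-0.0006],"turn": [0,0,0],"grip": -1},
    {"dp": [0.0015,0,0],"turn": [0,0,0],"grip": -1},
    {"dp": [0.001,0,0],"turn": [0,0,0],"grip": -1},
    {"dp": [0.0005,0,0],"turn": [0,0,0],"grip": -1},
    {"dp": [0.0005,0,0],"turn": [0,0,0],"grip": -1},
    {"dp": [0,0,0],"turn": [0,0,0],"grip": -1},
    {"dp": [0,0,0],"turn": [0,0,0],"grip": -1},
  ],
)

```text
clock: 10.2
position: [0.617, 0.09, 0.2287]
ee_rot: [0.68, -0.195, 0.68, 0.195]
contact_force: [-0.7, -0.1, 1.5]
width: 0.0255
```

```bash
python3 - <<'E'
from h import *
plan([.6176,.0903,.2292],122)
samp(5)
E
```

```text
t 10.2 tcp [0.617  0.09   0.2287] w 0.0255 F [-0.67 -0.08  1.48] q [ 0.03  0.49  1.64  0.    1.01 -2.1 ]
tool x [-0.  0. -1.] y heading 122.02
dp in tool now [-0.5 -0.1  0.7] mm; turn [ 0.02 -0.   -0.  ]
dp in aligned [-0.5 -0.1  0.7]
t 10.45 F [-0.92  0.53  1.5 ] sd [0.21 0.52 0.7 ] pos [616.99  90.03 228.66] sd [0.01 0.01 0.05] M [-0.022  0.231  0.026] eff [  0.05  -48.537 -20.291] sd [0.008 0.016]
```

The skirt is in contact, with about 2.6 N above baseline. Next I'll feel for the die in 0.4 mm steps.

Emit:
arm_command(
  targets=[
    {"dp": [0.0002,0,0],"turn": [0,0,0],"grip": -1},
    {"dp": [0.0002,0,0],"turn": [0,0,0],"grip": -1},
    {"dp": [0,0,0],"turn": [0,0,0],"grip": -1},
  ],
)

```text
clock: 10.75
position: [0.617, 0.09, 0.2281]
ee_rot: [0.68, -0.195, 0.68, 0.195]
contact_force: [-0.8, -0.2, 1.0]
width: 0.0253
```

Emit:
arm_command(
  targets=[
    {"dp": [0.0002,0,0],"turn": [0,0,0],"grip": -1},
    {"dp": [0.0002,0,0],"turn": [0,0,0],"grip": -1},
    {"dp": [0,0,0],"turn": [0,0,0],"grip": -1},
  ],
)

```text
clock: 11.05
position: [0.617, 0.09, 0.2277]
ee_rot: [0.68, -0.195, 0.68, 0.195]
contact_force: [-1.5, -0.1, 1.9]
width: 0.0255
```

```bash
python3 - <<'E'
from h import *
samp(3)
E
```

```text
t 11.2 F [-0.89 -0.45  1.89] sd [0.46 0.15 0.09] pos [617.    90.04 227.73] sd [0.01 0.01 0.01] M [-0.044  0.315  0.017] eff [  0.087 -48.424 -20.411] sd [0.005 0.013]
```

Emit:
arm_command(
  targets=[
    {"dp": [0.0002,0,0],"turn": [0,0,0],"grip": -1},
    {"dp": [0.0002,0,0],"turn": [0,0,0],"grip": -1},
    {"dp": [0,0,0],"turn": [0,0,0],"grip": -1},
  ],
)

```text
clock: 11.5
position: [0.617, 0.09, 0.2274]
ee_rot: [0.68, -0.195, 0.68, 0.195]
contact_force: [-0.8, -0.0, 2.9]
width: 0.0255
```

Emit:
arm_command(
  targets=[
    {"dp": [0.0002,0,0],"turn": [0,0,0],"grip": -1},
    {"dp": [0.0001,0,0],"turn": [0,0,0],"grip": -1},
    {"dp": [0,0,0],"turn": [0,0,0],"grip": -1},
  ],
)

```text
clock: 11.8
position: [0.617, 0.09, 0.2271]
ee_rot: [0.68, -0.195, 0.68, 0.195]
contact_force: [-1.3, -0.2, 1.2]
width: 0.0251
```

Emit:
arm_command(
  targets=[
    {"dp": [0.0002,0,0],"turn": [0,0,0],"grip": -1},
    {"dp": [0.0002,0,0],"turn": [0,0,0],"grip": -1},
    {"dp": [0,0,0],"turn": [0,0,0],"grip": -1},
  ],
)

```text
clock: 12.1
position: [0.617, 0.09, 0.2266]
ee_rot: [0.68, -0.195, 0.68, 0.195]
contact_force: [-2.0, -1.4, 1.7]
width: 0.0254
```

Emit:
arm_command(
  targets=[
    {"dp": [0.0002,0,0],"turn": [0,0,0],"grip": -1},
    {"dp": [0.0002,0,0],"turn": [0,0,0],"grip": -1},
    {"dp": [0,0,0],"turn": [0,0,0],"grip": -1},
  ],
)

```text
clock: 12.4
position: [0.6171, 0.09, 0.2262]
ee_rot: [0.68, -0.195, 0.68, 0.195]
contact_force: [-2.2, -0.8, 1.9]
width: 0.0254
```

```bash
python3 - <<'E'
from h import *
samp(6)
im=manip.get_image('wrist')[:,:,::-1]
np.save('c8.npy',manip.calibration('wrist'),allow_pickle=True);cv2.imwrite('pics/w8.png',im)
crop(im,260,150,120,90,6,'pics/w8c.png')
E
```

```text
t 12.7 F [-1.77 -0.46  1.91] sd [0.53 0.39 0.46] pos [617.05  90.04 226.26] sd [0.01 0.01 0.02] M [-0.064  0.374  0.025] eff [  0.118 -48.235 -20.462] sd [0.006 0.01 ]
```

View pics/w8c.png

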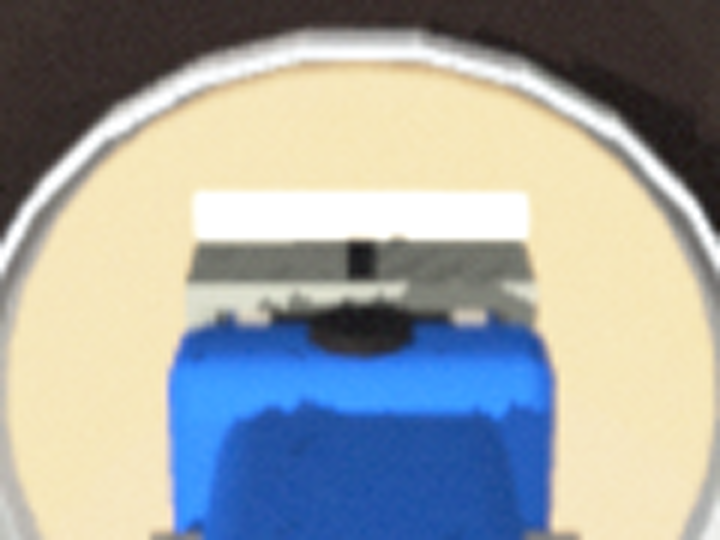

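Emit:
arm_command(
  targets=[
    {"dp": [0.0002,0,-0.0001],"turn": [0,0,0],"grip": -1},
    {"dp": [0.0001,0,0],"turn": [0,0,0],"grip": -1},
    {"dp": [0,0,0],"turn": [0,0,0],"grip": -1},
  ],
)

```text
clock: 13.05
position: [0.617, 0.09, 0.226]
ee_rot: [0.68, -0.195, 0.68, 0.195]
contact_force: [-1.6, -0.7, 1.7]
width: 0.0253
```

```bash
python3 - <<'E'
from h import *
samp(4)
c=np.load('c8.npy',allow_pickle=True).item()
a=np.radians(32);ex=np.array([np.cos(a),np.sin(a)]);ey=np.array([-ex[1],ex[0]]);p=np.array([.6171,.0900])
for P,z in(([(192,192),(528,192)],.015),([(187,242),(537,242)],.015),([(187,283),(538,283)],.0305)):
    for u in unc(P,260,150,6):
        w=ray(c,u,z)[:2]-p; print(z,(w@ex*1e3).round(2),(w@ey*1e3).round(2))
E
```

```text
t 13.25 F [-1.4  -0.67  2.56] sd [0.41 0.16 0.63] pos [617.    90.01 225.98] sd [0.01 0.   0.01] M [0.001 0.35  0.005] eff [ 1.0000e-03 -4.8174e+01 -2.0334e+01] sd [0.001 0.006]
0.015 -29.18 -17.96
0.015 -29.26 18.76
0.015 -23.43 -18.69
0.015 -23.51 19.95
0.0305 -24.14 -17.15
0.0305 -24.21 18.56
```

Emit:
arm_command(
  targets=[
    {"dp": [0.0002,0,0],"turn": [0,0,0],"grip": -1},
    {"dp": [0.0002,0,0],"turn": [0,0,0],"grip": -1},
    {"dp": [0,0,0],"turn": [0,0,0],"grip": -1},
  ],
)

```text
clock: 13.55
position: [0.617, 0.09, 0.2256]
ee_rot: [0.68, -0.195, 0.68, 0.195]
contact_force: [-1.9, -0.7, 2.4]
width: 0.0254
```

Emit:
arm_command(
  targets=[
    {"dp": [0.0002,0,0],"turn": [0,0,0],"grip": -1},
    {"dp": [0.0002,0,0],"turn": [0,0,0],"grip": -1},
    {"dp": [0,0,0],"turn": [0,0,0],"grip": -1},
  ],
)

```text
clock: 13.85
position: [0.617, 0.09, 0.2252]
ee_rot: [0.68, -0.195, 0.68, 0.195]
contact_force: [-1.1, 0.2, 3.4]
width: 0.0249
```

Emit:
arm_command(
  targets=[
    {"dp": [0.0002,0,0],"turn": [0,0,0],"grip": -1},
    {"dp": [0.0002,0,0],"turn": [0,0,0],"grip": -1},
    {"dp": [0,0,0],"turn": [0,0,0],"grip": -1},
  ],
)

```text
clock: 14.15
position: [0.617, 0.09, 0.2248]
ee_rot: [0.68, -0.195, 0.68, 0.195]
contact_force: [-1.7, -0.7, 2.5]
width: 0.0251
```

Emit:
arm_command(
  targets=[
    {"dp": [0.0002,0,0],"turn": [0,0,0],"grip": -1},
    {"dp": [0.0002,0,0],"turn": [0,0,0],"grip": -1},
    {"dp": [0,0,0],"turn": [0,0,0],"grip": -1},
  ],
)

```text
clock: 14.45
position: [0.617, 0.09, 0.2244]
ee_rot: [0.68, -0.195, 0.68, 0.195]
contact_force: [-1.5, 0.3, 3.4]
width: 0.0252
```

Emit:
arm_command(
  targets=[
    {"dp": [0.0002,0,0],"turn": [0,0,0],"grip": -1},
    {"dp": [0.0002,0,0],"turn": [0,0,0],"grip": -1},
    {"dp": [0,0,0],"turn": [0,0,0],"grip": -1},
  ],
)

```text
clock: 14.75
position: [0.617, 0.09, 0.2243]
ee_rot: [0.68, -0.195, 0.68, 0.195]
contact_force: [-2.5, -1.5, 4.3]
width: 0.0252
```

```bash
python3 - <<'E'
from h import *
samp(6)
E
```

```text
t 15.05 F [-1.91 -0.4   5.18] sd [0.36 0.43 0.35] pos [616.99  90.01 224.25] sd [0.01 0.01 0.01] M [0.071 0.459 0.016] eff [ -0.172 -46.472 -19.621] sd [0.056 0.024]
```

Emit:
arm_command(
  targets=[
    {"dp": [0.0002,0,0],"turn": [0,0,0],"grip": -1},
    {"dp": [0.0001,0,0],"turn": [0,0,0],"grip": -1},
    {"dp": [0,0,0],"turn": [0,0,0],"grip": -1},
  ],
)

```text
clock: 15.35
position: [0.617, 0.09, 0.2241]
ee_rot: [0.68, -0.195, 0.68, 0.195]
contact_force: [-2.1, -0.1, 6.0]
width: 0.0256
```

```bash
python3 - <<'E'
from h import *
samp(5)
E
```

```text
t 15.6 F [-2.55 -0.13  6.14] sd [0.6  0.34 0.38] pos [616.99  89.99 224.15] sd [0.01 0.01 0.01] M [ 0.069  0.528 -0.013] eff [ -0.18  -45.786 -19.449] sd [0.001 0.001]
```

Emit:
arm_command(
  targets=[
    {"dp": [0.0002,0,0],"turn": [0,0,0],"grip": -1},
    {"dp": [0.0003,0,0],"turn": [0,0,0],"grip": -1},
    {"dp": [0,0,0],"turn": [0,0,0],"grip": -1},
  ],
)

```text
clock: 15.9
position: [0.617, 0.09, 0.224]
ee_rot: [0.68, -0.195, 0.68, 0.195]
contact_force: [-3.4, -1.7, 8.8]
width: 0.0253
```

```bash
python3 - <<'E'
from h import *
samp(5)
E
```

```text
t 16.15 F [-2.85 -0.2   8.29] sd [0.51 0.56 0.3 ] pos [616.98  89.99 224.01] sd [0.01 0.01 0.02] M [0.061 0.619 0.041] eff [ -0.193 -44.708 -19.19 ] sd [0.002 0.003]
```

Emit:
arm_command(
  targets=[
    {"dp": [0.0002,0,0],"turn": [0,0,0],"grip": -1},
    {"dp": [0.0002,0,0],"turn": [0,0,0],"grip": -1},
    {"dp": [0.0002,0,0],"turn": [0,0,0],"grip": -1},
    {"dp": [0,0,0],"turn": [0,0,0],"grip": -1},
  ],
)

```text
clock: 16.55
position: [0.617, 0.09, 0.2238]
ee_rot: [0.68, -0.195, 0.679, 0.195]
contact_force: [-3.1, -0.5, 10.5]
width: 0.0251
```

```bash
python3 - <<'E'
from h import *
samp(10)
E
```

```text
t 17.05 F [-3.48  0.11 10.42] sd [0.46 0.62 0.63] pos [616.95  90.   223.83] sd [0.01 0.01 0.01] M [0.062 0.754 0.019] eff [ -0.213 -43.415 -18.873] sd [0.003 0.002]
```

N = 11.5 N total, of which the spring takes about 3.6 N and the skirt's weight 0.3 N. That leaves about 7.6 N on the rubber, and the compression estimate agrees at 7.8 N. I'll add a hair and hold.

Emit:
arm_command(
  targets=[
    {"dp": [0.0001,0,0],"turn": [0,0,0],"grip": -1},
    {"dp": [0,0,0],"turn": [0,0,0],"grip": -1},
    {"dp": [0,0,0],"turn": [0,0,0],"grip": -1},
    {"dp": [0,0,0],"turn": [0,0,0],"grip": -1},
    {"dp": [0,0,0],"turn": [0,0,0],"grip": -1},
    {"dp": [0,0,0],"turn": [0,0,0],"grip": -1},
    {"dp": [0,0,0],"turn": [0,0,0],"grip": -1},
    {"dp": [0,0,0],"turn": [0,0,0],"grip": -1},
  ],
)

```text
clock: 17.85
position: [0.617, 0.09, 0.2238]
ee_rot: [0.68, -0.195, 0.679, 0.195]
contact_force: [-3.9, 0.4, 10.8]
width: 0.0252
```

```bash
python3 - <<'E'
from h import *
samp(10)
print(manip.get_state()['ee_rot'])
im=manip.get_image('wrist')[:,:,::-1]
cv2.imwrite('pics/w9.png',im)
E
```

```text
t 18.35 F [-3.28 -0.17 10.7 ] sd [0.73 0.38 0.53] pos [616.95  90.   223.8 ] sd [0.01 0.01 0.01] M [0.057 0.774 0.005] eff [ -0.216 -43.209 -18.822] sd [0.001 0.   ]
[ 0.67997907 -0.19502519  0.67940105  0.19495601]
```

View pics/w9.png

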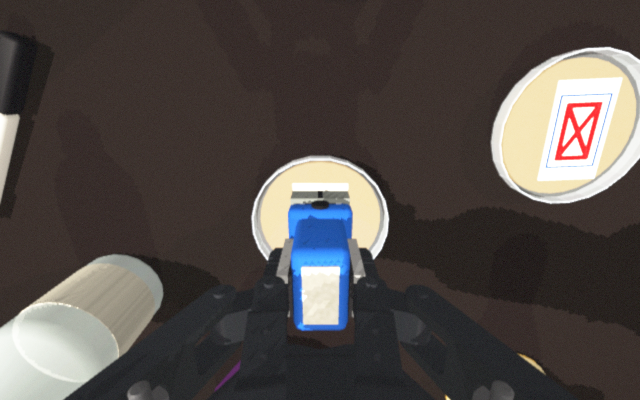

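It held about 8 N for around 2 s. The stamp is still aligned over the label, with its edge showing evenly at (320,187). Next I'll lift straight off slowly.

Emit:
arm_command(
  targets=[
    {"dp": [-0.0004,0,0],"turn": [0,0,0],"grip": -1},
    {"dp": [-0.0006,0,0],"turn": [0,0,0],"grip": -1},
    {"dp": [-0.001,0,0],"turn": [0,0,0],"grip": -1},
    {"dp": [-0.001,0,0],"turn": [0,0,0],"grip": -1},
    {"dp": [-0.001,0,0],"turn": [0,0,0],"grip": -1},
    {"dp": [-0.001,0,0],"turn": [0,0,0],"grip": -1},
    {"dp": [-0.001,0,0],"turn": [0,0,0],"grip": -1},
    {"dp": [-0.001,0,0],"turn": [0,0,0],"grip": -1},
  ],
)

```text
clock: 19.2
position: [0.617, 0.09, 0.2293]
ee_rot: [0.68, -0.195, 0.68, 0.195]
contact_force: [-1.4, -0.0, 0.7]
width: 0.0253
```

Emit:
arm_command(
  targets=[
    {"dp": [-0.003,0,0],"turn": [0,0,0],"grip": -1},
    {"dp": [-0.01,0,0],"turn": [0,0,0],"grip": -1},
    {"dp": [-0.02,0,0],"turn": [0,0,0],"grip": -1},
    {"dp": [-0.025,0,0],"turn": [0,0,0],"grip": -1},
    {"dp": [-0.02,0,0],"turn": [0,0,0],"grip": -1},
    {"dp": [-0.01,0,0],"turn": [0,0,0],"grip": -1},
    {"dp": [0,0,0],"turn": [0,0,0],"grip": -1},
    {"dp": [0,0,0],"turn": [0,0,0],"grip": -1},
  ],
)

```text
clock: 20.0
position: [0.6167, 0.09, 0.317]
ee_rot: [0.679, -0.195, 0.68, 0.195]
contact_force: [0.0, -0.3, -2.5]
width: 0.0256
```

Emit:
arm_command(
  targets=[
    {"dp": [0,0,0.02],"turn": [0,0,0],"grip": -1},
    {"dp": [0,0,0.024],"turn": [0,0,0],"grip": -1},
    {"dp": [0,0,0],"turn": [0,0,0],"grip": -1},
    {"dp": [0,0,0],"turn": [0,0,0],"grip": -1},
    {"dp": [0,0,0],"turn": [0,0,0],"grip": -1},
  ],
)

```text
clock: 20.5
position: [0.6535, 0.1131, 0.3163]
ee_rot: [0.679, -0.195, 0.681, 0.195]
contact_force: [0.9, -1.3, -1.5]
width: 0.0252
```

```bash
python3 - <<'E'
from h import *
plan([.4871,-.235,.317],90)
im=manip.get_image('wrist')[:,:,::-1]
c=manip.calibration('wrist');np.save('c10.npy',c,allow_pickle=True)
cv2.imwrite('pics/w10.png',im);crop(im,260,80,110,150,5,'pics/w10c.png')
E
```

```text
t 20.5 tcp [0.6535 0.1131 0.3163] w 0.0252 F [ 0.93 -1.29 -1.5 ] q [ 0.07  0.46  1.44 -0.    1.25 -2.06]
tool x [-3.e-03 -4.e-04 -1.e+00] y heading 122.02
dp in tool now [-1.000e-01 -2.069e+02 -3.256e+02] mm; turn [ 3.202e+01 -1.700e-01 -2.000e-02]
dp in aligned [  -0.7 -348.1 -166.4]
```

View pics/w10c.png

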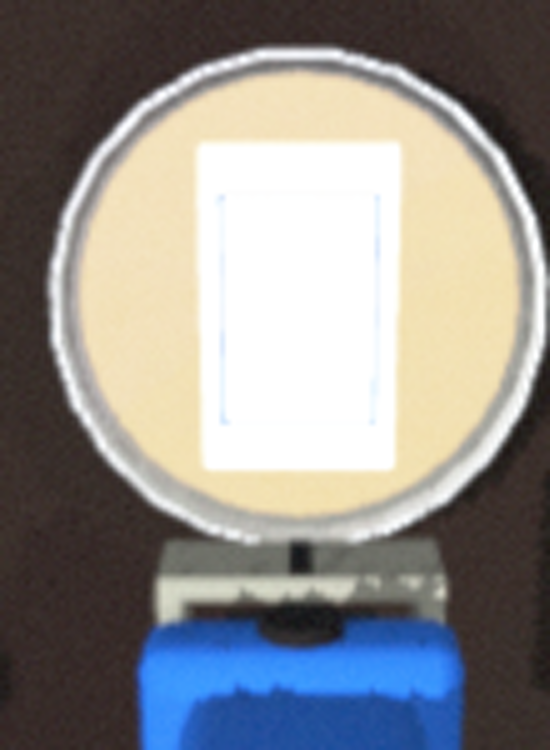

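The dish is undisturbed, with the box at about (319,142). The simulator draws no ink. The stamp sits unchanged in the hand, so I'll go back to the rest.

Emit:
arm_command(
  targets=[
    {"dp": [0,0,0],"turn": [8,0,0],"grip": -1},
    {"dp": [0,0,0],"turn": [8,0,0],"grip": -1},
    {"dp": [0,0,0],"turn": [8,0,0],"grip": -1},
    {"dp": [0,0,0],"turn": [8,0,0],"grip": -1},
    {"dp": [0,-0.025,-0.012],"turn": [0,0,0],"grip": -1},
    {"dp": [0,-0.04,-0.019],"turn": [0,0,0],"grip": -1},
    {"dp": [0,-0.04,-0.019],"turn": [0,0,0],"grip": -1},
    {"dp": [0,-0.04,-0.019],"turn": [0,0,0],"grip": -1},
  ],
)

```text
clock: 21.35
position: [0.5838, -0.033, 0.3175]
ee_rot: [0.707, -0.0, 0.707, 0.0]
contact_force: [0.8, -1.1, -0.3]
width: 0.0256
```

Emit:
arm_command(
  targets=[
    {"dp": [0,-0.04,-0.019],"turn": [0,0,0],"grip": -1},
    {"dp": [0,-0.04,-0.019],"turn": [0,0,0],"grip": -1},
    {"dp": [0,-0.04,-0.019],"turn": [0,0,0],"grip": -1},
    {"dp": [0,-0.04,-0.019],"turn": [0,0,0],"grip": -1},
    {"dp": [0,-0.03,-0.015],"turn": [0,0,0],"grip": -1},
    {"dp": [0,-0.013,-0.006],"turn": [0,0,0],"grip": -1},
    {"dp": [0,0,0],"turn": [0,0,0],"grip": -1},
    {"dp": [0,0,0],"turn": [0,0,0],"grip": -1},
  ],
)

```text
clock: 22.15
position: [0.4884, -0.2341, 0.3175]
ee_rot: [0.707, 0.001, 0.707, 0.0]
contact_force: [0.4, 0.5, -0.8]
width: 0.0254
```

Emit:
arm_command(
  targets=[
    {"dp": [0,0,0],"turn": [0,0,0],"grip": -1},
    {"dp": [0,0,0],"turn": [0,0,0],"grip": -1},
    {"dp": [0,0,0],"turn": [0,0,0],"grip": -1},
  ],
)

```text
clock: 22.45
position: [0.4889, -0.2337, 0.3174]
ee_rot: [0.707, -0.001, 0.707, 0.001]
contact_force: [-0.4, 0.2, -1.0]
width: 0.0248
```

```bash
python3 - <<'E'
from h import *
plan([.4871,-.235,.2272],90); samp(4); plan([.4871,-.235,.2272],90)
E
```

```text
t 22.45 tcp [ 0.4889 -0.2337  0.3174] w 0.0248 F [-0.38  0.15 -0.98] q [-0.57  0.29  1.71  0.    1.14 -2.15]
tool x [ 0.e+00  3.e-04 -1.e+00] y heading 90.12
dp in tool now [90.2 -1.3 -1.8] mm; turn [ 0.12  0.   -0.02]
dp in aligned [90.2 -1.3 -1.8]
t 22.65 F [ 0.27  0.18 -1.44] sd [0.12 0.74 0.48] pos [ 488.68 -234.15  317.4 ] sd [0.08 0.19 0.01] M [0.005 0.01  0.007] eff [  0.059 -40.549 -22.38 ] sd [0.003 0.001]
t 22.65 tcp [ 0.4886 -0.2344  0.3174] w 0.0255 F [ 0.23  0.29 -1.78] q [-0.58  0.29  1.71  0.    1.14 -2.15]
tool x [ 1.e-04  1.e-04 -1.e+00] y heading 90.05
dp in tool now [90.2 -0.6 -1.5] mm; turn [ 0.05  0.   -0.01]
dp in aligned [90.2 -0.6 -1.5]
```

Emit:
arm_command(
  targets=[
    {"dp": [0.02,-0.0004,-0.0015],"turn": [0,0,0],"grip": -1},
    {"dp": [0.03,0,0],"turn": [0,0,0],"grip": -1},
    {"dp": [0.02,0,0],"turn": [0,0,0],"grip": -1},
    {"dp": [0.012,0,0],"turn": [0,0,0],"grip": -1},
    {"dp": [0,0,0],"turn": [0,0,0],"grip": -1},
    {"dp": [0,0,0],"turn": [0,0,0],"grip": -1},
    {"dp": [0,0,0],"turn": [0,0,0],"grip": -1},
    {"dp": [0,0,0],"turn": [0,0,0],"grip": -1},
  ],
)

```text
clock: 23.45
position: [0.4873, -0.2354, 0.2365]
ee_rot: [0.708, -0.001, 0.706, -0.0]
contact_force: [-0.0, -1.7, -0.7]
width: 0.0254
```

```bash
python3 - <<'E'
from h import *
samp(4); plan([.4871,-.235,.2172],90)
im=manip.get_image('wrist')[:,:,::-1]
cv2.imwrite('pics/w11.png',im);crop(im,260,150,120,100,6,'pics/w11c.png')
E
```

```text
t 23.65 F [-0.18 -0.35 -1.55] sd [0.34 0.22 0.51] pos [ 487.06 -235.24  236.16] sd [0.09 0.05 0.17] M [-0.031  0.003 -0.034] eff [-4.0000e-03 -4.2319e+01 -1.9234e+01] sd [0.057 0.008]
t 23.65 tcp [ 0.487  -0.2352  0.2359] w 0.0252 F [-0.3  -0.51 -1.59] q [-0.58  0.37  1.82  0.    0.94 -2.15]
tool x [ 9.e-04 -4.e-04 -1.e+00] y heading 90.02
dp in tool now [18.7  0.2  0.1] mm; turn [0.02 0.05 0.02]
dp in aligned [18.7  0.2  0.1]
```

View pics/w11c.png

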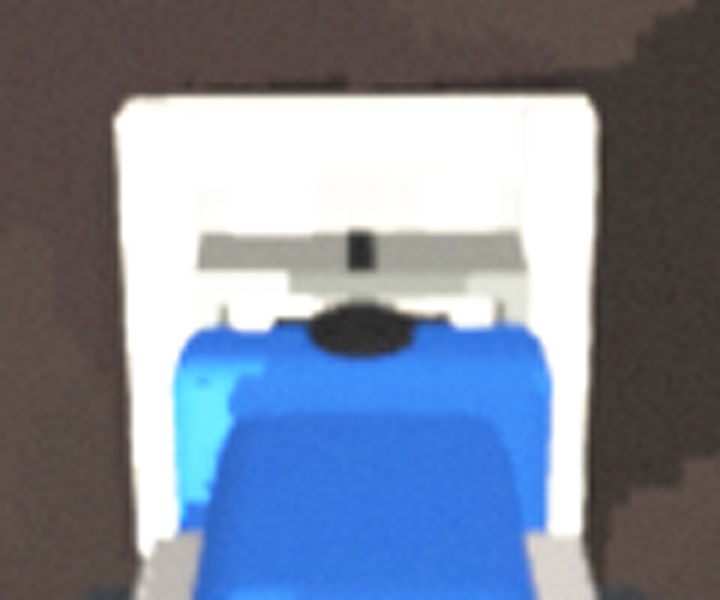

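The skirt is centred over the recess (x 195–527 against rest edges 117–597). I'll lower it in.

Emit:
arm_command(
  targets=[
    {"dp": [0.006,0.0002,0],"turn": [0,0,0],"grip": -1},
    {"dp": [0.005,0,0],"turn": [0,0,0],"grip": -1},
    {"dp": [0.003,0,0],"turn": [0,0,0],"grip": -1},
    {"dp": [0.002,0,0],"turn": [0,0,0],"grip": -1},
    {"dp": [0,0,0],"turn": [0,0,0],"grip": -1},
    {"dp": [0,0,0],"turn": [0,0,0],"grip": -1},
  ],
)

```text
clock: 24.3
position: [0.4869, -0.235, 0.2194]
ee_rot: [0.707, -0.0, 0.707, 0.0]
contact_force: [0.4, -0.4, -1.5]
width: 0.0257
```

```bash
python3 - <<'E'
from h import *
samp(4); plan([.4871,-.235,.2172],90)
E
```

```text
t 24.5 F [ 0.2   0.01 -1.19] sd [0.56 0.6  0.36] pos [ 486.96 -234.99  219.57] sd [0.01 0.02 0.05] M [ 0.01   0.007 -0.   ] eff [-2.0000e-03 -4.2676e+01 -1.8399e+01] sd [0.031 0.029]
t 24.5 tcp [ 0.487  -0.235   0.2196] w 0.0254 F [-0.06  0.36 -0.65] q [-0.58  0.39  1.84  0.    0.91 -2.15]
tool x [ 4.e-04 -1.e-04 -1.e+00] y heading 90.01
dp in tool now [ 2.4 -0.   0.1] mm; turn [0.01 0.02 0.01]
dp in aligned [ 2.4 -0.   0.1]
```

No contact with the rim. Next I'll lower the last 2.5 mm.

Emit:
arm_command(
  targets=[
    {"dp": [0.001,0,0],"turn": [0,0,0],"grip": -1},
    {"dp": [0.001,0,0],"turn": [0,0,0],"grip": -1},
    {"dp": [0.0006,0,0],"turn": [0,0,0],"grip": -1},
    {"dp": [0,0,0],"turn": [0,0,0],"grip": -1},
    {"dp": [0,0,0],"turn": [0,0,0],"grip": -1},
  ],
)

```text
clock: 25.0
position: [0.4869, -0.235, 0.217]
ee_rot: [0.707, -0.0, 0.707, 0.0]
contact_force: [-0.5, -0.1, 0.6]
width: 0.0252
```

```bash
python3 - <<'E'
from h import *
samp(5)
E
```

```text
t 25.25 F [-0.01  0.23  1.71] sd [0.28 0.37 0.38] pos [ 486.92 -234.95  216.98] sd [0.01 0.01 0.03] M [0.035 0.039 0.006] eff [ 1.7000e-02 -4.1590e+01 -1.7816e+01] sd [0.005 0.024]
```

Emit:
arm_command(
  targets=[
    {"dp": [0,0,0],"turn": [0,0,0],"grip": 0},
    {"dp": [0,0,0],"turn": [0,0,0],"grip": 0.5},
    {"dp": [0,0,0],"turn": [0,0,0],"grip": 1},
    {"dp": [0,0,0],"turn": [0,0,0],"grip": 1},
    {"dp": [0,0,0],"turn": [0,0,0],"grip": 1},
    {"dp": [0,0,0],"turn": [0,0,0],"grip": 1},
    {"dp": [0,0,0],"turn": [0,0,0],"grip": 1},
    {"dp": [0,0,0],"turn": [0,0,0],"grip": 1},
  ],
)

```text
clock: 26.05
position: [0.4869, -0.2349, 0.2168]
ee_rot: [0.707, -0.0, 0.707, 0.0]
contact_force: [-0.1, -1.0, 0.2]
width: 0.0853
```

Emit:
arm_command(
  targets=[
    {"dp": [-0.01,0,0],"turn": [0,0,0],"grip": 1},
    {"dp": [-0.02,0,0],"turn": [0,0,0],"grip": 1},
    {"dp": [-0.025,0,0],"turn": [0,0,0],"grip": 1},
    {"dp": [-0.025,0,0],"turn": [0,0,0],"grip": 1},
    {"dp": [-0.022,0,0],"turn": [0,0,0],"grip": 1},
    {"dp": [0,0,0],"turn": [0,0,0],"grip": 1},
    {"dp": [0,0,0],"turn": [0,0,0],"grip": 1},
    {"dp": [0,0,0],"turn": [0,0,0],"grip": 1},
  ],
)

```text
clock: 26.85
position: [0.4864, -0.2347, 0.318]
ee_rot: [0.707, 0.0, 0.708, 0.0]
contact_force: [-0.2, -0.5, -0.5]
width: 0.085
```

```bash
python3 - <<'E'
from h import *
samp(3)
c=manip.calibration('wrist');im=manip.get_image('wrist')[:,:,::-1]
np.save('c12.npy',c,allow_pickle=True);crop(im,275,140,85,105,7,'pics/w12c.png')
s=manip.get_image('scene')[:,:,::-1];cv2.imwrite('pics/s12.png',s)
t=manip.get_image('top')[:,:,::-1];cv2.imwrite('pics/t12.png',t)
d=cv2.absdiff(t,cv2.imread('pics/top0.png'));cv2.imwrite('pics/d12.png',d)
E
```

```text
t 27.0 F [-0.1  -0.28  0.03] sd [0.02 0.54 0.26] pos [ 486.49 -234.71  317.68] sd [0.06 0.05 0.03] M [0.019 0.001 0.018] eff [ 1.4000e-02 -4.0186e+01 -2.2129e+01] sd [0.117 0.087]
```

View pics/w12c.png

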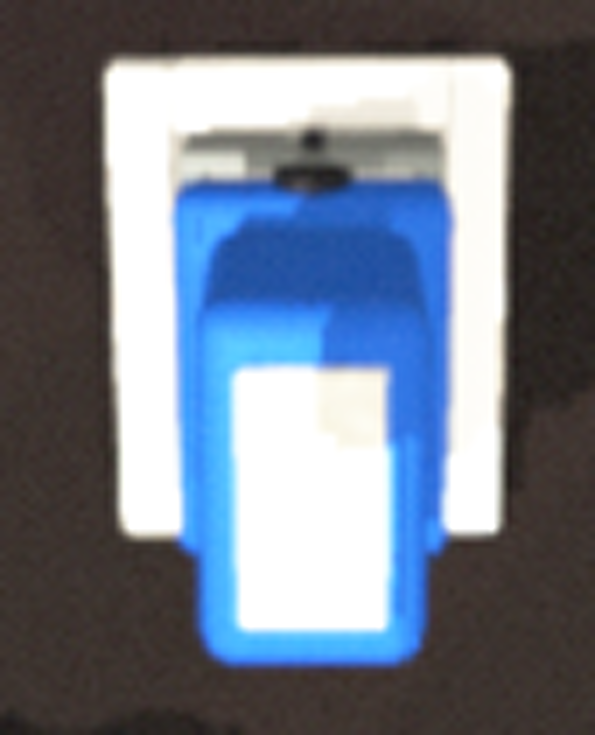

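View pics/s12.png

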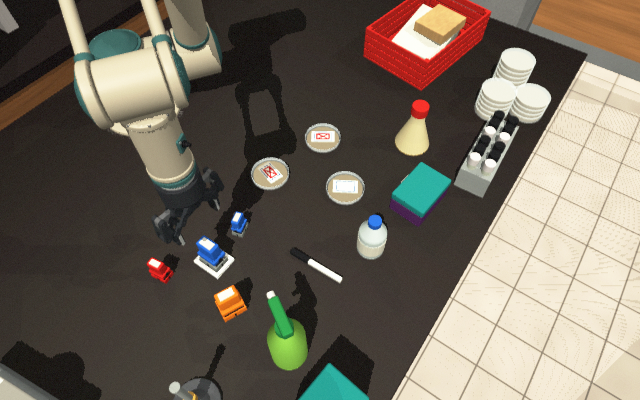

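The stamp sits home in its rest as at the start, and in the scene view the dish at (345,187) and everything else look unmoved. I'll hand in.

```bash
python3 - <<'E'
from rig import manip
print(manip.sign_off())
E
```

```text
the job is handed in; nothing more can be done
None
```

I stamped the blank dish, put the stamp back in its rest and let go. I handed in at about 27 s of the 72 s allowed; sign-off gave no verdict.

- **Finding the die:** I gripped the blue stamp at 60 N, set it square over the box and lowered it in steps of 0.5 mm or less. The rubber met the label about 4.8 mm after the skirt touched.
- **Stamping:** I held about 8 N on the rubber for around 2 s, then lifted slowly straight up. Total dish force was about 11.8 N, less about 3.9 N for the spring and the skirt's weight. The die's compression gave about the same force. Camera checks put the stamp within about 1 mm of the box centre.
- **Last checks:** The wrist view shows the stamp upright and seated in the recess as at the start, with the gripper open and clear above it. In the scene view the dishes and the other things look unmoved; I compared them only by eye.
- **Did not fit neatly:**
  - A sideways force of about 3.3 N built up during the press. There was no measurable sliding.
  - The simulator drew no ink on the label, so I could check the print only by force and position.

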